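# Set out a sintering-oven load of white moulded parts

## Task

From the white parts standing singly on the open bench, set out the oven load: lay the wide white ring in the middle of the round dark steel plate, put the flat solid disc centred on top of that ring and then the small ring centred on the disc; stand the tall sleeve in the middle of the square dark steel plate, and set the square block flat on the bench halfway between the two plates, on the line from one plate's middle to the other's. Everything must end upright, released and still. Leave the steel gauge, the amber jar and the brass weight where they are.

Things in the scene. Friction and masses are not known exactly. Their poses are not given: they have to be found in the camera images.
- wide_ring: loose white plastic ring lying flat by itself on the open bench (the similar rings on the wooden tray, in the crate and on the scale are not part of the job): outside diameter 62 mm, hole 40 mm right through, 28 mm high, about 110 g. Origin: centre of its underside, z up.
- disc: loose solid white plastic disc lying flat: diameter 54 mm, 14 mm high, no hole, about 70 g. Origin: centre of its underside, z up.
- small_ring: loose small white plastic ring lying flat: outside diameter 40 mm, hole 24 mm right through, 24 mm high, about 42 g. Origin: centre of its underside, z up.
- sleeve: loose tall white plastic sleeve (tube) standing upright: outside diameter 44 mm, bore 30 mm right through, 64 mm high, about 115 g. Origin: centre of its underside, z up.
- block: loose solid white plastic block, 40 x 40 mm square seen from above, 30 mm high, about 105 g. Origin: centre of its underside, x and y along its sides, z up.
- round_plate: round flat dark steel plate fixed on the bench: diameter 110 mm, 8 mm thick. Origin: centre of its underside on the bench; z up; its x axis runs along the line through both plates' middles (towards or away from the square plate). The middles are 240 to 260 mm apart, side by side across the bench, bare bench between; which plate is left and which right changes.
- square_plate: square flat dark steel plate fixed on the bench: 105 x 105 mm, 8 mm thick (its upper face is 8 mm above the bench). Origin: centre of its underside on the bench, x and y along its sides.
- gauge: bystander, leave alone: dark steel plug gauge standing upright among the white parts: foot 42 mm in diameter, 60 mm high. Origin: centre of its underside.
- jar: bystander, leave alone: small amber glass jar with a black cap standing among the white parts: 48 mm in diameter, 58 mm high. Origin: centre of its underside.
- weight: bystander, leave alone: brass check weight with a small knob standing among the white parts: 36 mm in diameter, 46 mm high. Origin: centre of its underside.
Mind the look-alikes: they are no part of the job. What is shaped like the small_ring but blue is not meant. Leave any blue look-alike of the sleeve alone.

How it is judged:
At the end, for the whole second after the job is handed in: Wide ring flat within 12 mm of the round plate's middle; disc on it and small ring on the disc, each within 10 mm of centre; sleeve within 12 mm of the square plate's middle; block on the bench, within 15 mm of the line between the plates' middles and 143 mm of both; all upright and at rest (horizontal distance between wide_ring and round_plate below 0.012 m and z of wide_ring in the frame of round_plate between 0.004 and 0.012 m and horizontal distance between disc and wide_ring below 0.01 m and z of disc in the frame of wide_ring between 0.024 and 0.032 m and horizontal distance between small_ring and disc below 0.01 m and z of small_ring in the frame of disc between 0.01 and 0.018 m and horizontal distance between sleeve and square_plate below 0.012 m and z of sleeve in the frame of square_plate between 0.004 and 0.012 m and y of block in the frame of round_plate between -0.015 and 0.015 m and horizontal distance between block and round_plate below 0.143 m and horizontal distance between block and square_plate below 0.143 m and height (world z) of block below 0.004 m and angle between each of wide_ring, disc, small_ring, sleeve, block's own z axis and vertical below 0.08 rad and linear speed of each of wide_ring, disc, small_ring, sleeve, block below 0.02 m/s and angular speed of each of wide_ring, disc, small_ring, sleeve, block below 0.2 rad/s); the robot touches nothing.
It fails at once if the gauge is pushed more than 25 mm from where it stood or lay (distance of gauge from where it was at the start of the episode above 0.025 m).
It fails at once if the jar is pushed more than 25 mm from where it stood or lay (distance of jar from where it was at the start of the episode above 0.025 m).
It fails at once if the weight is pushed more than 25 mm from where it stood or lay (distance of weight from where it was at the start of the episode above 0.025 m).
It fails at once if the gauge, the jar or the weight is knocked over (angle between any of gauge, jar, weight's own z axis and vertical above 0.4 rad).
It also fails if it takes over 112 s, if anything falls off the work surface, if the arm or the gripper's body presses on something with over 40 N, if the wrist force passes 120 N, or if a joint passes its speed limit or range.

## Robot

A 6-joint arm with a two-finger parallel gripper is mounted at the origin on the work surface. World frame = base frame: x ahead of the robot, y to its left, z up, the work surface at z = 0. Lengths are in m, angles in rad, forces in N, time in s.
With the tool pointing down it reaches from about 0.35 to 0.775 m from the base axis. Payload 5.5 kg.
Tool frame: the origin (TCP) lies midway between the tips of the shut fingers; the grasp point (between the pads) lies 19 mm behind it; z points along the fingers, y is the direction in which the jaws open and shut (so a half turn about z gives the same grasp; the last joint's range is limited). The gripper opens to 85 mm and grips with 20 to 120 N. Pads are 22 mm wide; open, the fingers measure 114 mm over their backs; the gripper's body (76 mm by 85 mm) begins 54 mm behind the grasp point. The pads swing forward as they close: fully open they stand 13 mm farther back than shut.
Start: joints at [-1.383, 0.313, 0.046, 1.304, 0, 1.431], TCP at [0.185, -0.544, 0.231] pointing down, gripper open.
Joint ranges: [-2.76, 2.76], [-0.86, 1.69], [-1.03, 1.26], [-2.2, 2.34], [-1.47, 1.5], [-3.14, 3.14]. Speed limits (rad/s): [2.57, 2.57, 3.14, 3.14, 3.14, 3.14].

## Interface

Orientations are given as a unit quaternion [w, x, y, z].
In Python, from workcell import env gives the robot as it stands.
- The arm moves only by the shell command python3 -m pendant 'ROWS' [FORCE]. ROWS is JSON, a list of rows, each a list of 3 entries, a list of its own where there are three numbers: the shift along the tool's x, y, z each as a share of 20 mm, from -1 to 1, then the turn about the tool's z as a share of 6 degrees, from -1 to 1, then the closure, from -1 (fully open) to 1 (shut). In form: [[[tx, ty, tz], turn, claw], ...]. A call has 1 to 12 rows; each row shifts and turns the commanded pose from where the row before left it, along the tool's axes as they then stand; what a row does not reach is not made up. A row lasts 1/8 s, in which the tool goes at most 62.5 mm and 10.7 degrees, less where a joint would pass 70% of its speed; a pose out of reach is approached as far as the arm can. A call with a number of a shift or a turn outside -1 to 1 is refused whole. A call with a gripper value outside its range is refused whole. The fingers move at their own pace and stop on an object; FORCE is the grip in N (left out, the last holds). Time passes only in rows, so rows that do not move let the fingers close. It gives the time, the measured TCP pose, the force and the opening at its end, in the units of the state.
- env.get_state(): the state, without advancing time (a new reading comes with each control period).
- env.read_camera(name): name is "side" or "top" or "wrist"; returns a dict with "color" (384x512x3 uint8, blue, green, red), "mtx" (3x3 intrinsics, pixels), "k1" (the pictures are not rectified: a ray, as slopes to the right and down, at radius r is drawn at 1 + k1 r^2 times it, then the intrinsics apply), "view" (4x4, takes a point from world to camera coordinates). Camera axes: x right, y down, z forward; pixel columns grow to the right and rows downward; lengths in m; the calibration is good to about 2 mm. A picture is of the moment at which its call begins. There is no depth.
- env.hand_in(): hands the job in, once; it reports no verdict.
Trained networks look in the newest picture that a camera, given by its name, has taken for a name from the list of things; names that differ only in an ending like _2 or _b are one class to them, and where a whole thing is asked for, a point or a joint stands for the part that bears it (a point fixed in the world has none). Each returns a list of dicts, best first, with "p" (0 to 1); they miss things now and then, are a little off and sometimes report something else, mostly with a low value. They report only what shows in the picture. A call takes as long as a camera call. They do not tell look-alikes from the thing itself.
- env.boxes_of(camera, thing): "location" ([column, row] in pixels, amid what is visible of it).
- env.cut_out(camera, thing): "region" (384x512 bool, what is visible of it) and "location" ([column, row] in pixels, amid what is visible of it).
The state is a dict: "clock": time; "joint_pos": joint angles; "qvel": joint speeds; "tau": joint torques, N m; "tcp_pos": TCP position; "orientation": TCP orientation; "wrist_force": force on the tool from outside, world axes, zero at the start; "ft_torque": the same for the moment, N m; "finger_gap": finger opening in m.
Only numpy, scipy, OpenCV 4.12 (cv2) and the standard library are available. Lean on these libraries where they do the work, as an engineer would, in place of code of your own. Each camera call takes 0.05 s, during which the arm holds its last target.

## Working session

There is one attempt and no reset: what is moved stays moved. The work goes in short steps, Python scripts to look and compute and a shell command to move; the robot and the scene stay as the last step left them, time stands still between calls to the robot, and variables do not carry over. Pictures are saved under pics/ and viewed, and the job is handed in when it is done.

```bash
mkdir -p pics; ls; python3 - <<'E'
from workcell import env
import cv2
s=env.get_state();print({k:s[k] for k in('clock','tcp_pos','orientation','finger_gap')})
for c in('top','side'):
    r=env.read_camera(c);cv2.imwrite(f'pics/{c}0.png',r['color']);print(c,r['mtx'],r['k1'],r['view'])
E
```

```text
pics
{'clock': 0.0, 'tcp_pos': array([ 0.18502563, -0.54385906,  0.23037996]), 'orientation': array([-9.37831833e-04,  9.86596667e-01,  1.63175173e-01, -2.80022697e-05]), 'finger_gap': 0.08504742046502979}
top [[371.49503607   0.         257.61588684]
 [  0.         371.49503607 197.58670748]
 [  0.           0.           1.        ]] -0.08024467408817021 [[ 0.02913802 -0.99951245 -0.01121807  0.00377706]
 [-0.98356368 -0.02666876 -0.17858126  0.50011562]
 [ 0.17819502  0.01623719 -0.98386121  0.81923085]
 [ 0.          0.          0.          1.        ]]
side [[490.96530386   0.         258.4155584 ]
 [  0.         490.96530386 193.99436814]
 [  0.           0.           1.        ]] -0.1787715867733846 [[-9.70638911e-01 -2.40539755e-01  8.54509792e-04  4.89747566e-01]
 [-1.50467051e-01  6.04393443e-01 -7.82347897e-01  1.03712875e-01]
 [ 1.87669311e-01 -7.59505887e-01 -6.22841101e-01  1.15167267e+00]
 [ 0.00000000e+00  0.00000000e+00  0.00000000e+00  1.00000000e+00]]
```

View pics/top0.png

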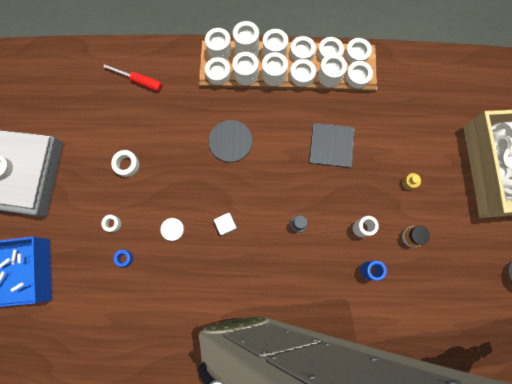

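View pics/side0.png

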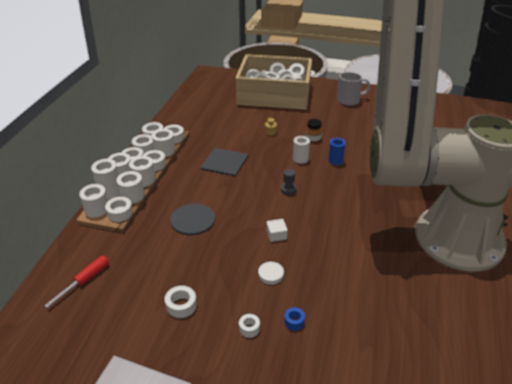

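Candidates in the top picture: wide ring (125,163), small white ring (111,223) with a blue one at (122,259), disc (172,229), block (225,224), and white sleeve (366,227) with a blue one at (374,270). The gauge is at (300,224), jar (415,236), weight (411,181), round plate (231,141) and square plate (332,145). Rings on the tray, in the crate and on the scale are excluded. Next I measure and enlarge.

```bash
cat > h.py <<'E'
from workcell import env
import cv2, numpy as np
from scipy.optimize import least_squares
D=dict(wide_ring=('c',.031,.028),disc=('c',.027,.014),small_ring=('c',.02,.024),sleeve=('c',.022,.064),block=('s',.02,.03),
 round_plate=('c',.055,.008),square_plate=('s',.0525,.008),gauge=('c',.021,.060),jar=('c',.024,.058),weight=('c',.018,.046))
def proj(r,P):
    c=(r['view'][:3,:3]@np.asarray(P,float).T).T+r['view'][:3,3]
    s=c[:,:2]/c[:,2:]; s=s*(1+r['k1']*(s**2).sum(1,keepdims=True))
    return s@r['mtx'][:2,:2].T+r['mtx'][:2,2]
def model(n,x,y,yaw=0,z0=0):
    k,R,h=D[n]
    a=np.linspace(0,2*np.pi,48,endpoint=False) if k=='c' else np.pi/4+np.arange(4)*np.pi/2
    q=R if k=='c' else R*2**.5
    return np.array([[x+q*np.cos(t+yaw),y+q*np.sin(t+yaw),z] for z in(z0,z0+h) for t in a])
def hullpts(p):
    return cv2.convexHull(p.astype(np.float32)).reshape(-1,2)
def mom(h):
    m=cv2.moments(h.astype(np.float32).reshape(-1,1,2)); return np.array([m['m10'],m['m01']])/m['m00'],m['m00'],m
def back(r,uv,z):
    f=lambda p: proj(r,[[p[0],p[1],z]])[0]-uv
    return least_squares(f,[.5,0]).x
def find(cam,r,n,near=None,z0=0,maxpx=15):
    out=[]
    for d in env.cut_out(cam,n):
        M=d['region'].astype(np.uint8)
        cs,_=cv2.findContours(M,cv2.RETR_EXTERNAL,cv2.CHAIN_APPROX_NONE)
        if not cs: continue
        c=max(cs,key=cv2.contourArea); H=cv2.convexHull(c).reshape(-1,2).astype(float)
        if len(H)<4: continue
        C,A,m=mom(H)
        if near is not None and np.hypot(*(C-near))>maxpx: continue
        g=back(r,C,z0+D[n][2]/2)
        f=lambda p: mom(hullpts(proj(r,model(n,p[0],p[1],0,z0))))[0]-C
        s=least_squares(f,g,diff_step=1e-3).x
        A2=mom(hullpts(proj(r,model(n,*s,0,z0))))[1]
        out.append((d['p'],C.round(1),s.round(4),round(A/A2,2),c))
    return out
E
python3 - <<'E'
from h import *
near=dict(wide_ring=(125,163),small_ring=(111,223),disc=(172,229),block=(225,224),sleeve=(366,227),gauge=(300,224),jar=(415,236),weight=(411,181),round_plate=(231,141),square_plate=(332,145))
P={}
for cam in('top','side'):
    r=env.read_camera(cam)
    for n in D:
        nr=near[n] if cam=='top' else (proj(r,[[*P[n],D[n][2]/2]])[0] if n in P else None)
        for o in find(cam,r,n,nr)[:2]:
            print(cam,n,round(o[0],2),o[1],o[2],'area ratio',o[3],'R',np.hypot(*o[2]).round(3))
            if cam=='top': P.setdefault(n,o[2])
            if D[n][0]=='s':
                # fit yaw: back project hull & minAreaRect
                c=o[4].reshape(-1,2); w=np.array([back(r,q,D[n][2]) for q in c])
                print('   rect',cv2.minAreaRect((w*1000).astype(np.float32)))
    im=r['color']
    if cam=='top': cv2.imwrite('pics/crop0.png',cv2.resize(im[120:300,80:450],None,fx=2.1,fy=2.1,interpolation=cv2.INTER_CUBIC))
E
```

```text
top wide_ring 0.77 [124.9 163.2] [0.5833 0.3509] area ratio 0.94 R 0.681
top disc 0.8 [171.9 229.1] [0.424  0.2226] area ratio 0.92 R 0.479
top small_ring 0.66 [110.8 223.5] [0.432  0.3726] area ratio 0.95 R 0.57
top sleeve 0.61 [365.1 226.5] [ 0.4399 -0.2339] area ratio 0.89 R 0.498
top block 0.54 [224.8 223.7] [0.4397 0.0943] area ratio 0.93 R 0.45
   rect ((438.0746765136719, 93.29850769042969), (42.86455535888672, 41.2451057434082), 25.092458724975586)
top round_plate 0.65 [230.  140.6] [0.6515 0.0923] area ratio 0.96 R 0.658
top square_plate 0.98 [331.7 145.2] [ 0.6466 -0.1634] area ratio 0.98 R 0.667
   rect ((645.2822265625, -163.26263427734375), (106.91838073730469, 107.13592529296875), 84.70806884765625)
top gauge 0.65 [298.3 223.9] [ 0.442  -0.0781] area ratio 0.72 R 0.449
top jar 0.85 [415.2 235.8] [ 0.4211 -0.3537] area ratio 0.83 R 0.55
top weight 0.79 [410.9 180.8] [ 0.5549 -0.3523] area ratio 0.63 R 0.657
side wide_ring 0.92 [180.5 301.2] [0.5808 0.3514] area ratio 0.94 R 0.679
side disc 0.9 [270.7 272.6] [0.4219 0.2234] area ratio 0.88 R 0.477
side sleeve 0.66 [301.2 149.2] [ 0.4367 -0.2312] area ratio 0.87 R 0.494
side block 0.85 [276.  229.5] [0.4383 0.0947] area ratio 0.94 R 0.448
   rect ((435.13458251953125, 110.0330581665039), (46.51283264160156, 69.079833984375), 24.256032943725586)
side round_plate 0.85 [192.  218.5] [0.6495 0.0929] area ratio 1.0 R 0.656
side square_plate 0.77 [224.1 162.5] [ 0.643  -0.1561] area ratio 0.93 R 0.662
   rect ((641.45556640625, -151.10057067871094), (112.31682586669922, 107.36964416503906), 84.28240203857422)
side gauge 0.88 [288.9 182.9] [ 0.4408 -0.07  ] area ratio 0.65 R 0.446
side jar 0.6 [313.8 130.2] [ 0.4185 -0.3489] area ratio 0.94 R 0.545
```

View pics/crop0.png

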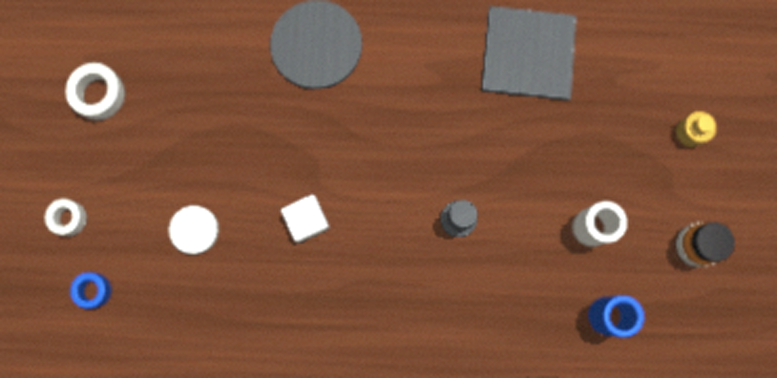

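The crop confirms each part: white rings, disc, block and sleeve stand singly. The blue ring and blue sleeve are only look-alikes. Top and side agree to about 3 mm and the plates' middles are about 256 mm apart, which fits. I turn the tool so that the jaws run along world x, then take the sleeve first.

```bash
python3 -m pendant '[[[0,0,0],-1,-0.5],[[0,0,0],-1,-0.5],[[0,0,0],-1,-0.5],[[0,0,0],-1,-0.5],[[0,0,0],-1,-0.5],[[0,0,0],-1,-0.5],[[0,0,0],-1,-0.5],[[0,0,0],-1,-0.5],[[0,0,0],-1,-0.5],[[0,0,0],-1,-0.5],[[0,0,0],-1,-0.5],[[0,0,0],-0.87,-0.5]]' 60
cat > go.py <<'E'
import sys,numpy as np
from workcell import env
from scipy.spatial.transform import Rotation as R
s=env.get_state();q=s['orientation'];M=R.from_quat([*q[1:],q[0]]).as_matrix()
t=np.array([float(a) for a in sys.argv[1:4]])
print('t',s['clock'],'tcp',s['tcp_pos'].round(4),'gap',round(s['finger_gap'],4),'yaw',np.degrees(np.arctan2(M[1,0],M[0,0])).round(2),'tilt',np.degrees(np.arccos(-M[2,2])).round(2),'j',np.round(s['joint_pos'],2))
print('units (share of 20mm):',(M.T@(t-s['tcp_pos'])/.02).round(2))
E
python3 go.py .438 -.2325 .15
```

```text
clock: 2.7
tcp_pos: [0.1851, -0.5444, 0.2313]
orientation: [0.0, 0.706, 0.708, -0.0]
wrist_force: [0.5, -0.5, -0.1]
finger_gap: 0.064
t 2.7 tcp [ 0.1851 -0.5444  0.2313] gap 0.064 yaw 90.18 tilt 0.01 j [-1.38  0.31  0.05  1.3   0.    0.19]
units (share of 20mm): [15.56 12.69  4.06]
```

```bash
python3 -m pendant '[[[1,1,0],0,-0.5],[[1,1,0],0,-0.5],[[1,1,0],0,-0.5],[[1,1,0],0,-0.5],[[1,1,0],0,-0.5],[[1,1,0],0,-0.5],[[1,1,0],0,-0.5],[[1,1,0],0,-0.5],[[1,1,0],0,-0.5],[[1,1,0],0,-0.5],[[1,1,0],0,-0.5],[[1,1,0],0,-0.5]]'
python3 -m pendant '[[[1,0.7,0],0,-0.5],[[1,0,0],0,-0.5],[[1,0,0],0,-0.5],[[0.56,0,0],0,-0.5],[[0,0,1],0,-0.5],[[0,0,1],0,-0.5],[[0,0,1],0,-0.5],[[0,0,1],0,-0.5],[[0,0,0],0,-0.5]]'
python3 go.py .438 -.2325 .026
python3 - <<'E'
from h import *
r=env.read_camera('wrist');cv2.imwrite('pics/w1.png',r['color'])
for n in('sleeve',):
    for o in find('wrist',r,n): print(o[:4])
r=env.read_camera('top');cv2.imwrite('pics/t1.png',r['color'])
E
```

```text
clock: 4.2
tcp_pos: [0.4258, -0.3038, 0.2314]
orientation: [0.0, 0.707, 0.707, -0.0]
wrist_force: [0.3, -0.6, 0.1]
finger_gap: 0.064
clock: 5.32
tcp_pos: [0.4378, -0.2325, 0.1501]
orientation: [-0.001, 0.707, 0.707, -0.0]
wrist_force: [-1.1, -0.2, 0.1]
finger_gap: 0.0641
t 5.325 tcp [ 0.4378 -0.2325  0.1501] gap 0.0641 yaw 89.97 tilt 0.17 j [-0.65  0.2  -0.3   1.07 -0.    0.92]
units (share of 20mm): [-0.01  0.03  6.21]
(0.86, array([153.2, 206.9]), array([ 0.3392, -0.2501]), 0.95)
(0.76, array([256.4, 191.8]), array([ 0.4386, -0.2336]), 0.96)
```

View pics/w1.png

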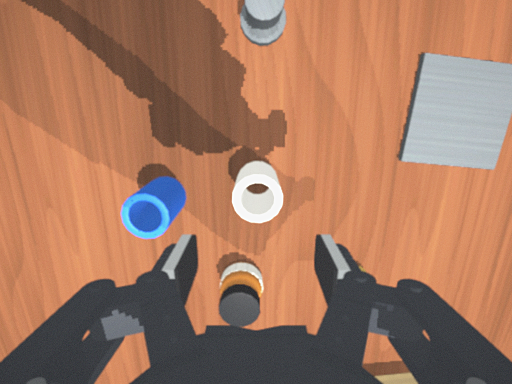

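The wrist picture shows the white sleeve at (256,192) between the jaws, agreeing to 1.5 mm. The blue sleeve at (153,207) is clear of the left finger, so I go down and grip.

```bash
python3 -m pendant '[[[0,0.03,1],0,-0.5],[[-0.03,0,1],0,-0.5],[[0,0,1],0,-0.5],[[0,0,1],0,-0.5],[[0,0,1],0,-0.5],[[0,0,1],0,-0.5],[[0,0,0.2],0,-0.5],[[0,0,0],0,1],[[0,0,0],0,1],[[0,0,0],0,1],[[0,0,0],0,1],[[0,0,0],0,1]]' 50
python3 -m pendant '[[[0,0,-1],0,1],[[0,0,-1],0,1],[[0,0,-1],0,1],[[0,0,-1],0,1],[[0,0,-1],0,1]]'
python3 go.py .6455 -.1615 .126
```

```text
clock: 6.98
tcp_pos: [0.4405, -0.2345, 0.0284]
orientation: [0.001, 0.707, 0.707, 0.0]
wrist_force: [-0.8, 1.0, 6.2]
finger_gap: 0.0427
clock: 7.6
tcp_pos: [0.4395, -0.2336, 0.1278]
orientation: [-0.0, 0.707, 0.707, -0.0]
wrist_force: [0.5, 0.7, -1.0]
finger_gap: 0.0423
t 7.6 tcp [ 0.4395 -0.2336  0.1278] gap 0.0423 yaw 90.0 tilt 0.02 j [-0.65  0.22 -0.34  1.01  0.    0.92]
units (share of 20mm): [ 3.6  10.3   0.09]
```

```bash
python3 -m pendant '[[[0.36,1,0],0,1],[[0.36,1,0],0,1],[[0.36,1,0],0,1],[[0.36,1,0],0,1],[[0.36,1,0],0,1],[[0.36,1,0],0,1],[[0.36,1,0],0,1],[[0.36,1,0],0,1],[[0.36,1,0],0,1],[[0.36,1,0],0,1],[[0,0.3,0],0,1],[[0,0,0],0,1]]'
python3 -m pendant '[[[0,0,1],0,1],[[0,0,1],0,1],[[0,0,0.8],0,1],[[0,0,0],0,1]]'
python3 go.py .6455 -.1615 .0375
python3 - <<'E'
from h import *
for c in('top','side'):
    r=env.read_camera(c);cv2.imwrite(f'pics/{c}2.png',cv2.resize(r['color'][80:230,170:420],None,fx=3,fy=3))
E
```

```text
clock: 9.1
tcp_pos: [0.6457, -0.1612, 0.1259]
orientation: [-0.001, 0.707, 0.707, -0.0]
wrist_force: [0.4, -0.5, -2.1]
finger_gap: 0.0429
clock: 9.6
tcp_pos: [0.6441, -0.1615, 0.0696]
orientation: [-0.002, 0.707, 0.707, -0.001]
wrist_force: [-0.5, -0.4, -0.3]
finger_gap: 0.0427
t 9.6 tcp [ 0.6441 -0.1615  0.0696] gap 0.0427 yaw 89.98 tilt 0.2 j [-0.37  0.57  0.04  1.04 -0.    1.2 ]
units (share of 20mm): [0.   0.07 1.61]
```

View pics/side2.png

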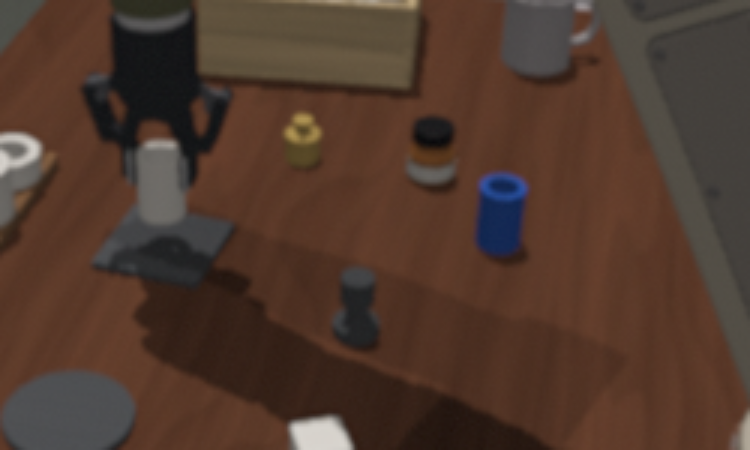

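The enlarged side picture shows the sleeve held upright at crop (160,180), over the square plate. I lower and release it.

```bash
python3 -m pendant '[[[0,0.05,0.8],0,1],[[0,0,0.6],0,1],[[0,0,0.2],0,1],[[0,0,0],0,1]]'
python3 -m pendant '[[[0,0,0],0,-0.3],[[0,0,0],0,-0.5],[[0,0,0],0,-0.5],[[0,0,-0.7],0,-0.5],[[0,0,-1],0,-0.5],[[0,0,-1],0,-0.5],[[0,0,-1],0,-0.5],[[0,0,-1],0,-0.5],[[0,0,-1],0,-0.5]]'
python3 go.py .439 .0945 .14
```

```text
clock: 10.2
tcp_pos: [0.6463, -0.1617, 0.0386]
orientation: [-0.0, 0.707, 0.707, -0.0]
wrist_force: [-0.2, -0.2, -1.8]
finger_gap: 0.0431
clock: 11.32
tcp_pos: [0.647, -0.1619, 0.1554]
orientation: [0.001, 0.707, 0.707, 0.0]
wrist_force: [0.2, -0.2, 0.3]
finger_gap: 0.0641
t 11.325 tcp [ 0.647  -0.1619  0.1554] gap 0.0641 yaw 90.0 tilt 0.08 j [-0.37  0.52  0.17  1.22 -0.    1.21]
units (share of 20mm): [ 12.82 -10.4    0.75]
```

```bash
python3 -m pendant '[[[1,-0.8,0],0,-0.5],[[1,-0.8,0],0,-0.5],[[1,-0.8,0],0,-0.5],[[1,-0.8,0],0,-0.5],[[1,-0.8,0],0,-0.5],[[1,-0.8,0],0,-0.5],[[1,-0.8,0],0,-0.5],[[1,-0.8,0],0,-0.5],[[1,-0.8,0],0,-0.5],[[1,-0.8,0],0,-0.5],[[1,-0.8,0.3],0,-0.5],[[1,-0.8,0.4],0,-0.5]]'
python3 -m pendant '[[[0.82,-0.8,0],-0.2,-0.5],[[0,0,0],-1,-0.5],[[0,0,0],-1,-0.5],[[0,0,0],-1,-0.5],[[0,0,0],-1,-0.5],[[0,0,0],0,-0.5]]'
python3 - <<'E'
from h import *
for c in ('wrist','top'):
  r=env.read_camera(c);cv2.imwrite(f'pics/{c}3.png',r['color'])
  for n in('block','sleeve','square_plate'):
    for o in find(c,r,n,z0=.008 if n=='sleeve' else 0)[:2]:
        print(c,n,o[:4])
        if n=='block':
            w=np.array([back(r,q,.03) for q in o[4].reshape(-1,2)]);print('  rect',cv2.minAreaRect((w*1000).astype(np.float32)))
E
python3 go.py .439 .0945 .01
```

```text
clock: 12.82
tcp_pos: [0.4544, 0.0791, 0.14]
orientation: [0.001, 0.707, 0.707, 0.001]
wrist_force: [-0.5, 0.1, 1.1]
finger_gap: 0.0641
clock: 13.58
tcp_pos: [0.4387, 0.0949, 0.1399]
orientation: [0.0, 0.536, 0.844, 0.0]
wrist_force: [0.3, -0.2, 0.7]
finger_gap: 0.0639
wrist block (0.7, array([254.3, 185.4]), array([0.4372, 0.0945]), 0.91)
  rect ((436.43841552734375, 96.98272705078125), (39.22850799560547, 44.288326263427734), 26.291183471679688)
top block (0.42, array([231.6, 223.8]), array([0.4398, 0.078 ]), 0.15)
  rect ((440.3156433105469, 76.99585723876953), (29.642478942871094, 12.373868942260742), 13.653903007507324)
top sleeve (0.8, array([334.1, 139. ]), array([ 0.6484, -0.1619]), 0.89)
top sleeve (0.7, array([373.1, 269.7]), array([ 0.3411, -0.2483]), 0.84)
top square_plate (0.95, array([331.6, 144.9]), array([ 0.6473, -0.1631]), 0.96)
t 13.975 tcp [0.4387 0.0946 0.1393] gap 0.0639 yaw 115.18 tilt 0.01 j [ 0.03  0.12 -0.43  1.02 -0.    1.16]
units (share of 20mm): [-0.01  0.01  6.46]
```

View pics/wrist3.png

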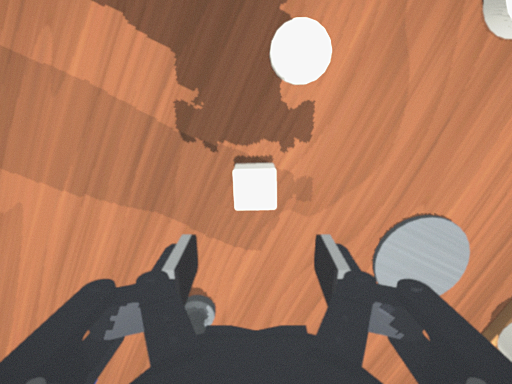

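View pics/top3.png

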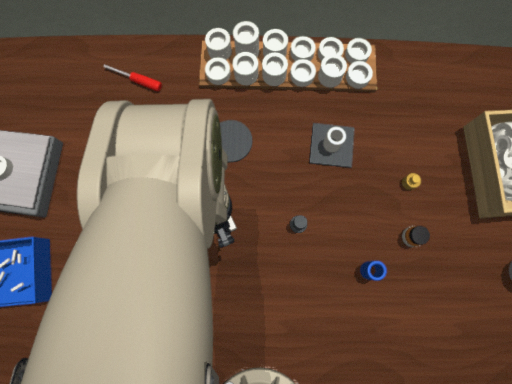

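The top picture shows the sleeve at (334,139), standing within about 2 mm of the square plate's middle. In the wrist picture the block at (255,187) is square to the jaws. I go down and grip it.

```bash
python3 -m pendant '[[[0,0,1],0,-0.5],[[0,0,1],0,-0.5],[[0,0,1],0,-0.5],[[0,0,1],0,-0.5],[[0,0,1],0,-0.5],[[0,0,1],0,-0.5],[[0,0,0.6],0,-0.5],[[0,0,0],0,1],[[0,0,0],0,1],[[0,0,0],0,1],[[0,0,0],0,1],[[0,0,0],0,1]]' 50
python3 -m pendant '[[[0,0,-1],0,1],[[0,0,-1],0,1],[[0,0,-1],0,1],[[0,0,-1],0,1],[[0,0,-1],0,1]]'
python3 go.py .648 -.035 .1
python3 go.py .648 -.035 .008
```

```text
clock: 15.48
tcp_pos: [0.4389, 0.0946, 0.0075]
orientation: [0.0, 0.536, 0.844, 0.0]
wrist_force: [-0.0, 0.0, 0.8]
finger_gap: 0.0389
clock: 16.1
tcp_pos: [0.4385, 0.0946, 0.1079]
orientation: [0.0, 0.536, 0.844, -0.0]
wrist_force: [1.2, -0.5, -2.0]
finger_gap: 0.0388
t 16.1 tcp [0.4385 0.0946 0.1079] gap 0.0388 yaw 115.2 tilt 0.01 j [ 0.03  0.15 -0.48  0.94 -0.    1.16]
units (share of 20mm): [-10.32   6.72   0.4 ]
t 16.1 tcp [0.4385 0.0946 0.1079] gap 0.0388 yaw 115.2 tilt 0.01 j [ 0.03  0.15 -0.48  0.94 -0.    1.16]
units (share of 20mm): [-10.32   6.72   5.  ]
```

```bash
python3 -m pendant '[[[-1,0.65,0],0,1],[[-1,0.65,0],0,1],[[-1,0.65,0],0,1],[[-1,0.65,0],0,1],[[-1,0.65,0],0,1],[[-1,0.65,0],0,1],[[-1,0.65,0],0,1],[[-1,0.65,0],0,1],[[-1,0.65,0],0,1],[[-1,0.65,0],0,1],[[-0.32,0.22,0],0,1],[[0,0,0],0,1]]'
python3 -m pendant '[[[0,0,1],0,1],[[0,0,1],0,1],[[0,0,1],0,1],[[0,0,1],0,1],[[0,0,0.6],0,1],[[0,0,0.3],0,1],[[0,0,0],0,1]]'
python3 go.py .648 -.035 .008
```

```text
clock: 17.6
tcp_pos: [0.6479, -0.035, 0.1069]
orientation: [-0.0, 0.536, 0.844, -0.0]
wrist_force: [-0.4, 0.1, -1.0]
finger_gap: 0.039
clock: 18.48
tcp_pos: [0.648, -0.0348, 0.0093]
orientation: [-0.0, 0.536, 0.844, -0.0]
wrist_force: [-0.0, -0.3, -0.3]
finger_gap: 0.039
t 18.475 tcp [ 0.648  -0.0348  0.0093] gap 0.039 yaw 115.21 tilt 0.02 j [-0.18  0.59 -0.08  0.89 -0.    0.95]
units (share of 20mm): [-0.01 -0.    0.07]
```

```bash
python3 -m pendant '[[[0,0,0.08],0,1],[[0,0,0],0,-0.3],[[0,0,0],0,-0.5],[[0,0,0],0,-0.5],[[0,0,-0.7],0,-0.5],[[0,0,-1],0,-0.5],[[0,0,-1],0,-0.5],[[0,0,-1],0,-0.5],[[0,0,-1],1,-1],[[0,0,-1],1,-1],[[0,0,-1],1,-1],[[0,0,0],1,-1]]'
python3 -m pendant '[[[0,0,0],0.2,-1],[[0,0,0],0,-1]]'
python3 go.py .582 .351 .14
```

```text
clock: 19.98
tcp_pos: [0.6497, -0.0352, 0.1452]
orientation: [0.002, 0.701, 0.713, 0.001]
wrist_force: [1.1, -0.3, 0.2]
finger_gap: 0.0853
clock: 20.23
tcp_pos: [0.6481, -0.0349, 0.1419]
orientation: [0.0, 0.707, 0.708, -0.0]
wrist_force: [0.9, 0.1, 0.0]
finger_gap: 0.0853
t 20.225 tcp [ 0.6481 -0.0349  0.1419] gap 0.0853 yaw 90.08 tilt 0.0 j [-0.18  0.49  0.09  1.17 -0.    1.39]
units (share of 20mm): [19.3  -3.28  0.09]
```

```bash
python3 -m pendant '[[[1,-0.17,0],0,-1],[[1,-0.17,0],0,-1],[[1,-0.17,0],0,-1],[[1,-0.17,0],0,-1],[[1,-0.17,0],0,-1],[[1,-0.17,0],0,-1],[[1,-0.17,0],0,-1],[[1,-0.17,0],0,-1],[[1,-0.17,0],0,-1],[[1,-0.17,0],0,-1],[[1,-0.17,0],0,-1],[[1,-0.17,0],0,-1]]'
python3 -m pendant '[[[1,-0.17,0],0,-1],[[1,-0.17,0],0,-1],[[1,-0.17,0],0,-1],[[1,-0.17,0],0,-1],[[1,-0.17,0],0,-1],[[1,-0.17,0],0,-1],[[1,-0.17,0],0,-1],[[0.3,0,0],0,-1],[[0,0,0],0,-1]]'
python3 - <<'E'
from h import *
for c in ('wrist','top'):
  r=env.read_camera(c);cv2.imwrite(f'pics/{c}4.png',r['color'])
  for n in('wide_ring','block','round_plate'):
    for o in find(c,r,n)[:2]: print(c,n,o[:4])
E
python3 go.py .582 .351 .004
```

```text
clock: 21.72
tcp_pos: [0.6072, 0.2064, 0.1417]
orientation: [0.0, 0.707, 0.707, -0.0]
wrist_force: [-0.8, 0.4, -0.2]
finger_gap: 0.0856
clock: 22.85
tcp_pos: [0.5835, 0.3514, 0.1415]
orientation: [0.0, 0.707, 0.707, -0.0]
wrist_force: [0.1, -0.0, 0.1]
finger_gap: 0.0855
wrist wide_ring (0.64, array([253.5, 185.4]), array([0.5817, 0.3511]), 0.96)
top wide_ring (0.59, array([125.1, 163.1]), array([0.5835, 0.3505]), 0.84)
top block (0.79, array([280.9, 140.1]), array([ 0.6515, -0.0349]), 0.99)
top round_plate (0.85, array([229.8, 140.5]), array([0.6519, 0.0928]), 0.99)
t 23.25 tcp [0.5838 0.3505 0.1417] gap 0.0854 yaw 89.96 tilt 0.01 j [ 0.42  0.55  0.2   1.21 -0.    1.99]
units (share of 20mm): [ 0.02 -0.09  6.89]
```

View pics/wrist4.png

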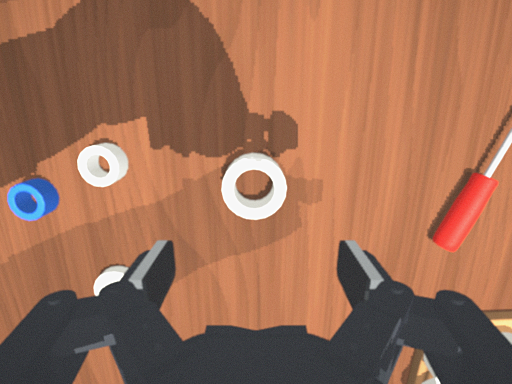

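View pics/top4.png

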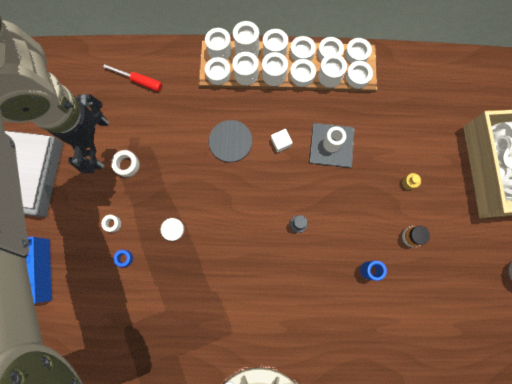

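The block sits at (281,140), halfway between the plates. The wide ring at (254,186) in the wrist view is centred between the jaws.

```bash
python3 -m pendant '[[[0,-0.05,1],0,-1],[[0,0,1],0,-1],[[0,0,1],0,-1],[[0,0,1],0,-1],[[0,0,1],0,-1],[[0,0,1],0,-1],[[0,0,0.9],0,-1],[[0,0,0],0,1],[[0,0,0],0,1],[[0,0,0],0,1],[[0,0,0],0,1],[[0,0,0],0,1]]' 50
python3 -m pendant '[[[0,0,-1],0,1],[[0,0,-1],0,1],[[0,0,-1],0,1],[[0,0,-1],0,1],[[0,0,-1],0,1]]'
python3 go.py .6515 .0925 .104
```

```text
clock: 24.75
tcp_pos: [0.5827, 0.3511, 0.0039]
orientation: [0.0, 0.707, 0.707, 0.0]
wrist_force: [0.5, -0.9, -1.8]
finger_gap: 0.061
clock: 25.38
tcp_pos: [0.5825, 0.351, 0.1043]
orientation: [0.0, 0.707, 0.707, -0.0]
wrist_force: [-0.5, 0.4, -1.1]
finger_gap: 0.0606
t 25.375 tcp [0.5825 0.351  0.1043] gap 0.0606 yaw 90.0 tilt 0.0 j [ 0.42  0.57  0.13  1.13 -0.    2.  ]
units (share of 20mm): [-12.93   3.45   0.02]
```

```bash
python3 -m pendant '[[[-1,0.27,0],0,1],[[-1,0.27,0],0,1],[[-1,0.27,0],0,1],[[-1,0.27,0],0,1],[[-1,0.27,0],0,1],[[-1,0.27,0],0,1],[[-1,0.27,0],0,1],[[-1,0.27,0],0,1],[[-1,0.27,0],0,1],[[-1,0.27,0],0,1],[[-1,0.27,0],0,1],[[-1,0.27,0],0,1]]'
python3 -m pendant '[[[-0.92,0.21,0],0,1],[[0,0,0],0,1],[[0,0,1],0,1],[[0,0,1],0,1],[[0,0,1],0,1],[[0,0,1],0,1],[[0,0,0.4],0,1],[[0,0,0.15],0,1],[[0,0,0],0,1]]'
python3 go.py .6515 .0925 .012
```

```text
clock: 26.88
tcp_pos: [0.6478, 0.1097, 0.1037]
orientation: [0.0, 0.707, 0.707, 0.0]
wrist_force: [0.3, -0.3, -1.0]
finger_gap: 0.0612
clock: 28.0
tcp_pos: [0.652, 0.0928, 0.0132]
orientation: [0.0, 0.707, 0.707, 0.0]
wrist_force: [0.5, -0.4, -0.7]
finger_gap: 0.0614
t 28.0 tcp [0.652  0.0928 0.0132] gap 0.0614 yaw 90.02 tilt 0.05 j [ 0.02  0.61 -0.05  0.91 -0.    1.59]
units (share of 20mm): [-0.02 -0.02  0.06]
```

Release, rise, then go to the disc.

```bash
python3 -m pendant '[[[0,0,0.05],0,1],[[0,0,0],0,-0.6],[[0,0,0],0,-0.9],[[0,0,0],0,-1],[[0,0,-0.5],0,-1],[[0,0,-1],0,-1],[[0,0,-1],0,-1],[[0,0,-1],0,-1],[[0,0,-1],0,-1],[[0,0,-1],0,-1],[[0,0,-1],0,-1]]'
python3 go.py .423 .223 .14
```

```text
clock: 29.38
tcp_pos: [0.6517, 0.0926, 0.1432]
orientation: [0.0, 0.707, 0.707, 0.0]
wrist_force: [-0.3, -0.2, -0.8]
finger_gap: 0.0854
t 29.375 tcp [0.6517 0.0926 0.1432] gap 0.0854 yaw 90.0 tilt 0.05 j [ 0.02  0.51  0.12  1.19 -0.    1.59]
units (share of 20mm): [  6.52 -11.44   0.15]
```

```bash
python3 -m pendant '[[[0.57,-1,0],0,-1],[[0.57,-1,0],0,-1],[[0.57,-1,0],0,-1],[[0.57,-1,0],0,-1],[[0.57,-1,0],0,-1],[[0.57,-1,0],0,-1],[[0.57,-1,0],0,-1],[[0.57,-1,0],0,-1],[[0.57,-1,0],0,-1],[[0.57,-1,0],0,-1],[[0.82,-1,0.1],0,-1],[[0,-0.44,0],0,-1]]'
python3 -m pendant '[[[0,0,1],0,-0.7],[[0,0,0],0,-0.7]]'
python3 - <<'E'
from h import *
for c in ('wrist','top','side'):
  r=env.read_camera(c);cv2.imwrite(f'pics/{c}5.png',r['color'])
  for n,z in(('disc',0),('wide_ring',.008),('small_ring',0)):
    for o in find(c,r,n,z0=z)[:2]: print(c,n,o[:4])
E
python3 go.py .423 .223 .0
```

```text
clock: 30.88
tcp_pos: [0.4212, 0.2239, 0.1397]
orientation: [-0.0, 0.706, 0.708, -0.0]
wrist_force: [0.1, -0.4, -0.6]
finger_gap: 0.0853
clock: 31.12
tcp_pos: [0.4217, 0.2226, 0.1188]
orientation: [-0.0, 0.707, 0.707, -0.001]
wrist_force: [-0.6, 0.1, -0.6]
finger_gap: 0.0726
wrist disc (0.62, array([256.6, 188. ]), array([0.4227, 0.2231]), 0.93)
wrist wide_ring (0.56, array([479.9, 303.5]), array([0.6584, 0.1001]), 0.59)
wrist small_ring (0.8, array([167.,  58.]), array([0.35 , 0.335]), 0.94)
wrist small_ring (0.75, array([267.9,  16.5]), array([0.4314, 0.3644]), 0.6)
top disc (0.57, array([172.1, 228.9]), array([0.4244, 0.2221]), 0.9)
top wide_ring (0.64, array([229. , 136.7]), array([0.6544, 0.0931]), 0.91)
top small_ring (0.55, array([122.9, 257.6]), array([0.3515, 0.3354]), 0.92)
side disc (0.63, array([271.2, 272.7]), array([0.4208, 0.2232]), 0.84)
side wide_ring (0.64, array([190.5, 212.6]), array([0.6516, 0.0933]), 0.89)
side small_ring (0.74, array([293.6, 318.7]), array([0.3497, 0.3369]), 0.87)
side small_ring (0.58, array([249. , 325.2]), array([0.4309, 0.3731]), 0.83)
t 31.725 tcp [0.4228 0.223  0.1197] gap 0.0723 yaw 90.0 tilt 0.01 j [ 0.32  0.19 -0.4   0.98 -0.    1.89]
units (share of 20mm): [-0.    0.01  5.99]
```

View pics/wrist5.png

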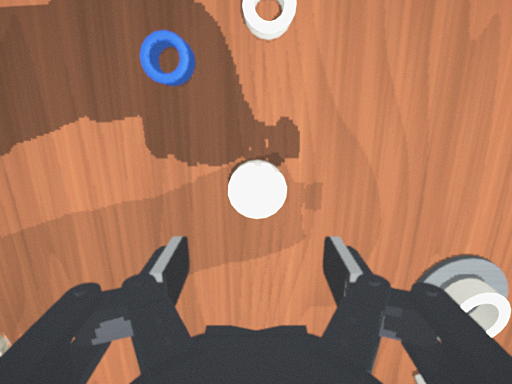

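View pics/side5.png

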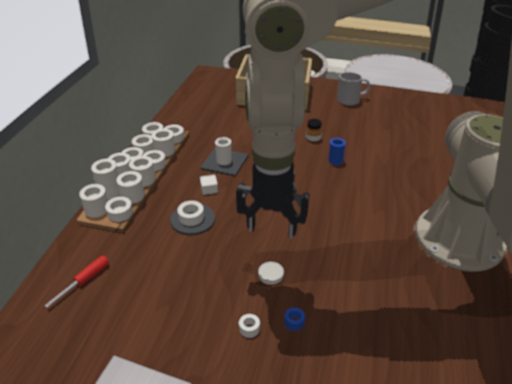

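In the side picture the wide ring (190,213) lies in the middle of the round plate, and the disc (257,189 in the wrist view) is centred between the jaws.

```bash
python3 -m pendant '[[[0,0,1],0,-0.7],[[0,0,1],0,-0.7],[[0,0,1],0,-0.7],[[0,0,1],0,-0.7],[[0,0,1],0,-0.7],[[0,0,0.95],0,-0.7],[[0,0,0],0,-0.7],[[0,0,0],0,-0.5],[[0,0,0],0,1],[[0,0,0],0,1],[[0,0,0],0,1],[[0,0,0],0,1]]' 40
python3 go.py .423 .223 .0
```

```text
clock: 33.22
tcp_pos: [0.4236, 0.2233, 0.002]
orientation: [0.001, 0.707, 0.707, 0.001]
wrist_force: [-0.9, -0.8, 6.6]
finger_gap: 0.0523
t 33.225 tcp [0.4236 0.2233 0.002 ] gap 0.0523 yaw 90.0 tilt 0.12 j [ 0.32  0.33 -0.55  0.69 -0.    1.89]
units (share of 20mm): [-0.01 -0.03  0.1 ]
```

```bash
python3 -m pendant '[[[0,0,-1],0,1],[[0,0,-1],0,1],[[0,0,-1],0,1],[[0,0,-1],0,1],[[0,0,-1],0,1],[[0,0,-1],0,1],[[0,0,0],0,1]]'
python3 go.py .652 .0928 .12
python3 - <<'E'
from h import *
r=env.read_camera('side');cv2.imwrite('pics/s6.png',cv2.resize(r['color'][150:300,170:370],None,fx=3.5,fy=3.5))
E
```

```text
clock: 34.1
tcp_pos: [0.4242, 0.2235, 0.1224]
orientation: [0.001, 0.707, 0.707, 0.002]
wrist_force: [0.4, -0.4, -1.1]
finger_gap: 0.0522
t 34.1 tcp [0.4242 0.2235 0.1224] gap 0.0522 yaw 90.0 tilt 0.24 j [ 0.32  0.19 -0.39  0.98 -0.    1.89]
units (share of 20mm): [-6.54 11.39  0.16]
```

View pics/s6.png

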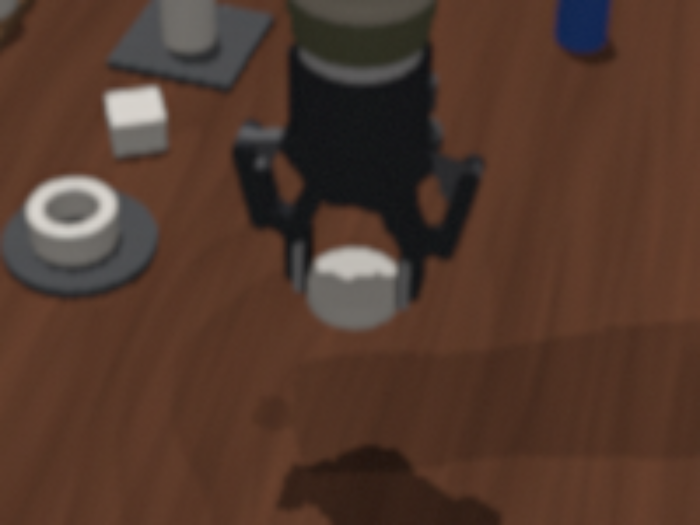

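```bash
python3 - <<'E'
from h import *
for c in('side','wrist'):
  r=env.read_camera(c)
  for o in find(c,r,'disc',z0=.120)[:2]:
    m=proj(r,model('disc',*o[2],0,.12)); q=o[4].reshape(-1,2)
    print(c,o[:4],'mask extent',np.ptp(q,axis=0),'model',np.ptp(m,axis=0).round(1))
  cv2.imwrite(f'pics/{c}7.png',r['color'])
E
```

```text
side (0.83, array([271.6, 231.7]), array([0.4224, 0.2224]), 0.77) mask extent [23 21] model [27.  23.5]
wrist (0.97, array([255.3, 249.4]), array([0.4225, 0.2233]), 0.94) mask extent [100  98] model [104.  101.3]
```

View pics/wrist7.png

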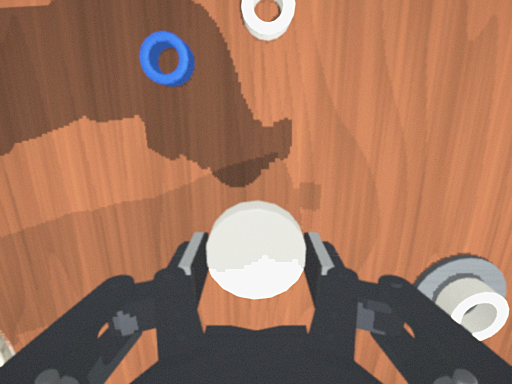

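The disc is held flat: its silhouette in both pictures fits a level disc. I carry it over the ring.

```bash
python3 -m pendant '[[[-0.57,1,0],0,1],[[-0.57,1,0],0,1],[[-0.57,1,0],0,1],[[-0.57,1,0],0,1],[[-0.57,1,0],0,1],[[-0.57,1,0],0,1],[[-0.57,1,0],0,1],[[-0.57,1,0],0,1],[[-0.57,1,0],0,1],[[-0.57,1,0],0,1],[[-0.57,1,0],0,1],[[-0.27,0.39,0],0,1]]'
python3 -m pendant '[[[0,0,0],0,1],[[0,0,1],0,1],[[0,0,1],0,1],[[0,0,1],0,1],[[0,0,0],0,1]]'
python3 go.py .652 .0928 .039
```

```text
clock: 35.85
tcp_pos: [0.6521, 0.0906, 0.1201]
orientation: [0.0, 0.708, 0.707, -0.0]
wrist_force: [-0.4, -0.0, -0.8]
finger_gap: 0.052
clock: 36.48
tcp_pos: [0.6483, 0.0927, 0.059]
orientation: [-0.002, 0.707, 0.707, -0.002]
wrist_force: [-0.8, -0.0, -0.5]
finger_gap: 0.0517
t 36.475 tcp [0.6483 0.0927 0.059 ] gap 0.0517 yaw 90.04 tilt 0.25 j [ 0.02  0.56 -0.    1.01  0.    1.59]
units (share of 20mm): [0.01 0.19 1.  ]
```

```bash
python3 -m pendant '[[[0,0,0.5],0,1],[[0,0,0.4],0,1],[[0,0,0],0,1],[[0,0,0],0,1]]'
python3 go.py .652 .0928 .039
```

```text
clock: 36.98
tcp_pos: [0.6508, 0.0922, 0.0429]
orientation: [0.0, 0.707, 0.707, 0.0]
wrist_force: [-0.5, -0.1, -0.9]
finger_gap: 0.0519
t 36.975 tcp [0.6508 0.0922 0.0429] gap 0.0519 yaw 90.0 tilt 0.02 j [ 0.02  0.58 -0.02  0.97 -0.    1.59]
units (share of 20mm): [0.03 0.06 0.2 ]
```

```bash
python3 -m pendant '[[[0,0.05,0.15],0,1],[[0,0,0.1],0,1],[[0,0,0],0,1],[[0,0,0],0,-0.3],[[0,0,0],0,-0.7],[[0,0,0],0,-0.8],[[0,0,-0.5],0,-0.8],[[0,0,-1],0,-0.8],[[0,0,-1],0,-0.8],[[0,0,-1],0,-0.8],[[0,0,-1],0,-0.8],[[0,0,-1],0,-0.8]]'
python3 go.py .4315 .373 .12
```

```text
clock: 38.48
tcp_pos: [0.6517, 0.0923, 0.1492]
orientation: [0.0, 0.707, 0.707, 0.0]
wrist_force: [-0.3, 0.2, -0.1]
finger_gap: 0.0768
t 38.475 tcp [0.6517 0.0923 0.1492] gap 0.0768 yaw 90.0 tilt 0.05 j [ 0.02  0.51  0.13  1.2  -0.    1.59]
units (share of 20mm): [ 14.04 -11.01   1.45]
```

```bash
python3 -m pendant '[[[1,-0.78,0],0,-0.5],[[1,-0.78,0],0,-0.5],[[1,-0.78,0],0,-0.5],[[1,-0.78,0],0,-0.5],[[1,-0.78,0],0,-0.5],[[1,-0.78,0],0,-0.5],[[1,-0.78,0],0,-0.5],[[1,-0.78,0],0,-0.5],[[1,-0.78,0],0,-0.5],[[1,-0.78,0],0,-0.5],[[1,-0.78,0],0,-0.5],[[1,-0.78,0.4],0,-0.5]]'
python3 -m pendant '[[[1,-0.85,1],0,-0.5],[[1,-0.8,0],0,-0.5],[[0,0,0],0,-0.5],[[0,0,0],0,-0.5]]'
python3 - <<'E'
from h import *
for c in ('wrist','top','side'):
  r=env.read_camera(c);cv2.imwrite(f'pics/{c}8.png',r['color'])
  for n,z in(('disc',.036),('wide_ring',.008),('small_ring',0)):
    for o in find(c,r,n,z0=z)[:2]: print(c,n,o[:4])
E
python3 go.py .4315 .373 .003
```

```text
clock: 39.98
tcp_pos: [0.4635, 0.3338, 0.1402]
orientation: [0.0, 0.707, 0.707, 0.001]
wrist_force: [0.1, -0.4, -0.1]
finger_gap: 0.0637
clock: 40.48
tcp_pos: [0.4313, 0.3725, 0.1198]
orientation: [0.0, 0.707, 0.707, 0.0]
wrist_force: [0.5, 0.4, 0.3]
finger_gap: 0.0641
wrist small_ring (0.72, array([255.5, 190.1]), array([0.4315, 0.3729]), 0.94)
wrist small_ring (0.63, array([170.3, 224.9]), array([0.349 , 0.3372]), 0.85)
top disc (0.85, array([228.7, 134.3]), array([0.6536, 0.0921]), 0.88)
top wide_ring (0.73, array([410. , 181.2]), array([ 0.5544, -0.3505]), 0.36)
top wide_ring (0.66, array([229.3, 143.5]), array([0.637 , 0.0916]), 0.44)
top small_ring (0.71, array([122.8, 257.8]), array([0.3511, 0.3356]), 1.06)
top small_ring (0.57, array([111. , 223.4]), array([0.4325, 0.3722]), 0.97)
side disc (0.55, array([189.9, 205.6]), array([0.6517, 0.0921]), 0.94)
side wide_ring (0.55, array([189.9, 215.5]), array([0.6492, 0.1039]), 0.68)
side small_ring (0.85, array([294. , 318.4]), array([0.3491, 0.3361]), 0.79)
side small_ring (0.74, array([249. , 325.1]), array([0.431 , 0.3728]), 0.89)
t 41.075 tcp [0.4315 0.3721 0.1196] gap 0.0642 yaw 89.99 tilt 0.01 j [ 0.57  0.36 -0.17  1.04 -0.    2.14]
units (share of 20mm): [0.04 0.   5.83]
```

View pics/wrist8.png

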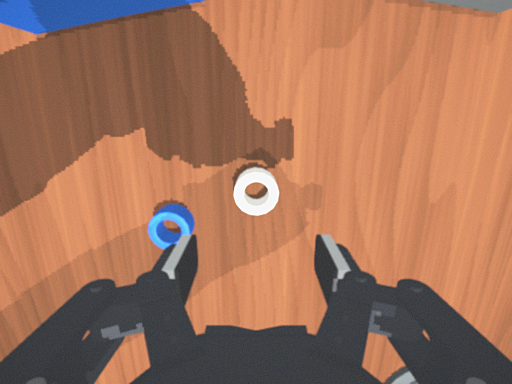

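View pics/side8.png

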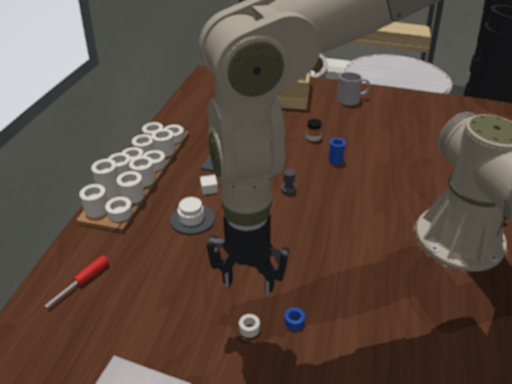

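The disc (190,206 in the side view) sits on the wide ring, within about 1.5 mm of centre. The white small ring at (256,191) in the wrist view is between the jaws, and the blue one at (170,225) is clear.

```bash
python3 -m pendant '[[[0.02,0,1],0,-0.5],[[0,0,1],0,-0.5],[[0,0,1],0,-0.5],[[0,0,1],0,-0.5],[[0,0,1],0,-0.5],[[0,0,0.8],0,-0.5],[[0,0,0],0,-0.5],[[0,0,0],0,1],[[0,0,0],0,1],[[0,0,0],0,1],[[0,0,0],0,1],[[0,0,0],0,1]]' 35
python3 go.py .4315 .373 .003
python3 -m pendant '[[[0,0,-1],0,1],[[0,0,-1],0,1],[[0,0,-1],0,1],[[0,0,-1],0,1],[[0,0,-1],0,1],[[0,0,-1],0,1],[[0,0,0],0,1]]'
python3 go.py .652 .0925 .12
```

```text
clock: 42.58
tcp_pos: [0.4322, 0.3732, 0.0047]
orientation: [0.0, 0.707, 0.707, 0.001]
wrist_force: [0.3, 0.3, 6.6]
finger_gap: 0.039
t 42.575 tcp [0.4322 0.3732 0.0047] gap 0.039 yaw 90.0 tilt 0.12 j [ 0.57  0.47 -0.31  0.78 -0.    2.14]
units (share of 20mm): [-0.01 -0.03  0.08]
clock: 43.45
tcp_pos: [0.4323, 0.3732, 0.125]
orientation: [0.0, 0.707, 0.707, 0.001]
wrist_force: [0.6, -0.0, -0.0]
finger_gap: 0.0386
t 43.45 tcp [0.4323 0.3732 0.125 ] gap 0.0386 yaw 90.0 tilt 0.17 j [ 0.57  0.36 -0.16  1.05 -0.    2.14]
units (share of 20mm): [-14.04  10.99   0.25]
```

```bash
python3 -m pendant '[[[-1,0.78,0],0,1],[[-1,0.78,0],0,1],[[-1,0.78,0],0,1],[[-1,0.78,0],0,1],[[-1,0.78,0],0,1],[[-1,0.78,0],0,1],[[-1,0.78,0],0,1],[[-1,0.78,0],0,1],[[-1,0.78,0],0,1],[[-1,0.78,0],0,1],[[-1,0.78,0],0,1],[[-1,0.78,0],0,1]]'
python3 -m pendant '[[[-1,0.8,0],0,1],[[-1,0.8,0],0,1],[[0,0.03,0],0,1],[[0,0,0],0,1],[[0,0,1],0,1],[[0,0,1],0,1],[[0,0,0.8],0,1],[[0,0,0.4],0,1],[[0,0,0],0,1],[[0,0,0],0,1],[[0,0,0],0,1]]'
python3 go.py .652 .0925 .055
```

```text
clock: 44.95
tcp_pos: [0.6194, 0.1314, 0.1234]
orientation: [-0.0, 0.707, 0.707, -0.0]
wrist_force: [-0.7, -0.4, -2.1]
finger_gap: 0.0386
clock: 46.32
tcp_pos: [0.6518, 0.0926, 0.0605]
orientation: [0.001, 0.707, 0.707, 0.0]
wrist_force: [0.5, 0.9, -0.5]
finger_gap: 0.0386
t 46.325 tcp [0.6518 0.0926 0.0605] gap 0.0386 yaw 90.0 tilt 0.08 j [ 0.02  0.56  0.    1.01 -0.    1.59]
units (share of 20mm): [-0.01  0.01  0.28]
```

```bash
python3 -m pendant '[[[0,0,0.2],0,1],[[0,0,0.1],0,1],[[0,0,0],0,1],[[0,0,0],0,0],[[0,0,0],0,-0.3],[[0,0,0],0,-0.5],[[0,0,-0.5],0,-0.5],[[0,0,-1],0,-0.5],[[0,0,-1],0,-0.5],[[0,0,-1],0,-0.5],[[0,0,-1],0,-0.5],[[0,0,-1],0,-0.5]]'
python3 -m pendant '[[[-1,-1,-1],0,-0.5],[[-1,-1,-1],0,-0.5],[[-1,-1,0],0,-0.5],[[-1,-1,0],0,-0.5],[[-1,-1,0],0,-0.5],[[-1,-1,0],0,-0.5],[[-1,-1,0],0,-0.5],[[-1,-1,0],0,-0.5],[[-1,-1,0],0,-0.5],[[-1,-1,0],0,-0.5],[[-1,-1,0],0,-0.5],[[0,0,0],0,-0.5]]'
python3 - <<'E'
from h import *
for c in ('top','side'):
  r=env.read_camera(c);cv2.imwrite(f'pics/{c}9.png',cv2.resize(r['color'],(800,600),interpolation=cv2.INTER_CUBIC))
  for n,z in(('disc',.036),('small_ring',.05),('sleeve',.008),('block',0),('round_plate',0),('square_plate',0),('gauge',0),('jar',0),('weight',0)):
    for o in find(c,r,n,z0=z)[:2]: print(c,n,o[:4])
E
```

```text
clock: 47.82
tcp_pos: [0.6513, 0.0927, 0.1651]
orientation: [0.0, 0.707, 0.707, 0.0]
wrist_force: [-0.0, -0.0, -0.2]
finger_gap: 0.0641
clock: 49.32
tcp_pos: [0.4305, -0.1282, 0.2045]
orientation: [0.001, 0.708, 0.706, 0.0]
wrist_force: [0.0, 0.7, 0.2]
finger_gap: 0.064
top disc (0.49, array([227.9, 138.9]), array([0.6417, 0.0935]), 0.41)
top small_ring (0.75, array([122.6, 257.5]), array([0.3514, 0.3172]), 0.7)
top small_ring (0.57, array([228.2, 131.5]), array([0.6534, 0.0918]), 0.78)
top sleeve (0.61, array([334., 139.]), array([ 0.6483, -0.1617]), 0.92)
top block (0.88, array([281.3, 140.9]), array([ 0.6495, -0.036 ]), 1.03)
top round_plate (0.83, array([229.8, 141.2]), array([0.65  , 0.0927]), 0.98)
top round_plate (0.64, array([230.3, 144.1]), array([0.6422, 0.091 ]), 0.12)
top square_plate (0.56, array([331.9, 145. ]), array([ 0.647 , -0.1638]), 0.98)
top square_plate (0.55, array([229.3, 143.8]), array([0.6433, 0.0935]), 0.12)
top gauge (0.57, array([298. , 223.8]), array([ 0.4421, -0.0774]), 0.69)
side disc (0.71, array([190.1, 207. ]), array([0.6493, 0.097 ]), 0.73)
side small_ring (0.72, array([293.9, 318.5]), array([0.3445, 0.374 ]), 0.73)
side small_ring (0.64, array([189.3, 199.7]), array([0.651 , 0.0929]), 0.75)
side sleeve (0.84, array([336.4, 150.1]), array([ 0.3381, -0.2392]), 0.93)
side sleeve (0.67, array([223.3, 151. ]), array([ 0.6446, -0.1573]), 0.95)
side block (0.64, array([208.8, 184.4]), array([ 0.647, -0.033]), 0.75)
side round_plate (0.76, array([192.1, 219.5]), array([0.6481, 0.0963]), 0.95)
side square_plate (0.85, array([223.4, 162.3]), array([ 0.6452, -0.1564]), 1.03)
side jar (0.8, array([313.9, 129.7]), array([ 0.4188, -0.3522]), 0.81)
side weight (0.59, array([270.5, 127.2]), array([ 0.5515, -0.3436]), 0.77)
```

View pics/top9.png

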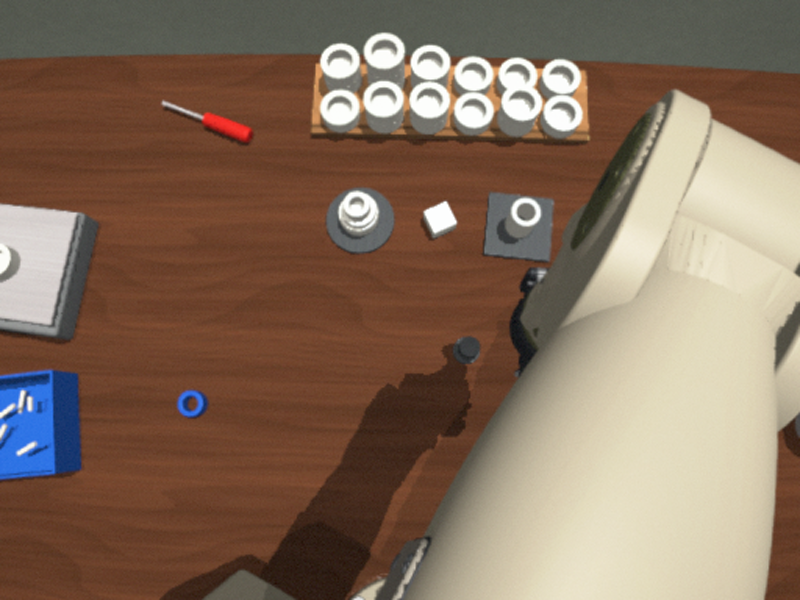

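View pics/side9.png

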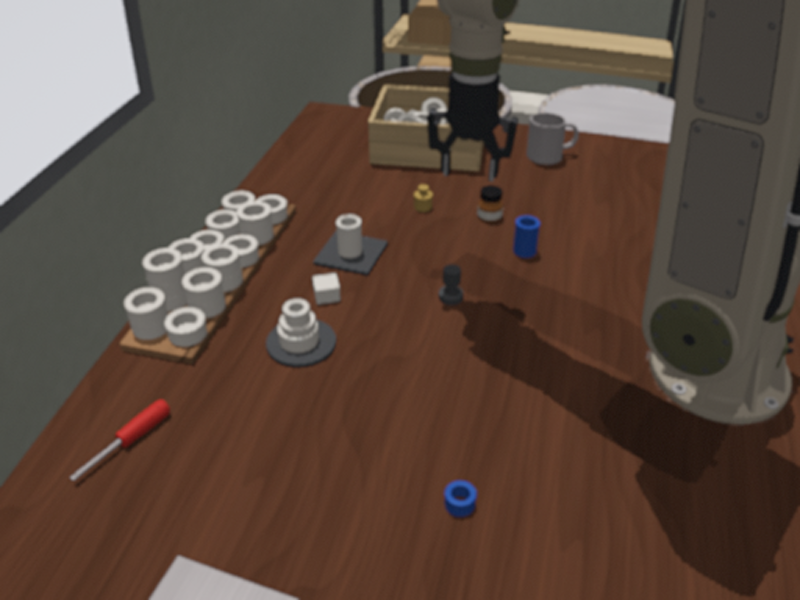

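Both pictures show the stack centred on the round plate (296,325 in the side view), the block at (326,288), and the sleeve on the square plate at (349,238). The gauge, jar and weight are unmoved. After a short settle I hand in.

```bash
python3 -m pendant '[[[0,0,0],0,-0.5],[[0,0,0],0,-0.5],[[0,0,0],0,-0.5],[[0,0,0],0,-0.5]]'; python3 -c "
from workcell import env; print(env.hand_in(), env.get_state()['clock'])"
```

```text
clock: 50.82
tcp_pos: [0.4312, -0.1274, 0.2037]
orientation: [0.0, 0.707, 0.707, -0.0]
wrist_force: [-0.4, -0.2, 0.2]
finger_gap: 0.0643
the job is handed in; nothing more can be done
the job is handed in; nothing more can be done
```

I placed the whole oven load and handed the job in at about 51 s of the 112 s allowed. No verdict was reported.

- **Round plate:** In the last top and side pictures the stack looked upright. The small ring's position came out about 3 mm from the plate's middle. The networks' last disc readings were off because the small ring partly hid it. Before the small ring went on, the disc measured about 1.5 mm from the wide ring's centre.
- **Square plate:** The sleeve is upright, about 2 mm from the middle.
- **Block:** It lies flat between the plates. It measured within about 3 mm of the line and of the halfway point.
- **Bystanders:** The gauge (top view) and the jar (side view) measured within about 4 mm of where they started. The weight had no side measurement at the start. Its final side reading was about 9 mm from its first top reading. The side camera shows a similar shift for the square plate, which is fixed, and the arm never worked near the weight, so I take this as measuring error.
- **Camera disagreement:** The top and side cameras differed by up to 7 mm in y around the square plate. I trusted the top camera for the plate's position. Within each camera the sleeve and plate agree to about 2 mm.

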